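# Shim the rocking parts cabinet

### The arm

A 6-joint arm with a two-finger parallel gripper is mounted at the origin on a cart in front of the work surface, level with it; the furniture and walls round the work are solid. World frame = base frame: x ahead of the robot, y to its left, z up, the work surface at z = 0. Lengths are in m, angles in rad, forces in N, time in s.
With the tool pointing down it reaches from about 0.3 to 0.875 m from the base axis. Payload 6.4 kg.
Tool frame: the origin (TCP) lies at the very end of the fingers, on their centre line; the grasp point (between the pads) lies 19 mm behind it; z points along the fingers, y is the line along which they close (so a half turn about z gives the same grasp; the last joint's range is limited). The gripper opens to 85 mm and grips with 20 to 120 N. Pads are 22 mm wide; open, the fingers measure 114 mm over their backs; the gripper's body (76 mm by 85 mm) begins 54 mm behind the grasp point. The pads swing forward as they close: fully open they stand 13 mm farther back than shut.
Start: joints at [1.109, 0.181, 1.607, -0, 1.354, -0.206], TCP at [0.145, 0.556, 0.231] pointing down, gripper open.
Joint ranges: [-2.99, 2.99], [-0.89, 2.07], [0.3, 2.58], [-1.14, 4.28], [0, 2.63], [-3.12, 3.12]. Speed limits (rad/s): [2.57, 2.57, 3.01, 3.14, 3.14, 3.14].

### API

Orientations are given as a unit quaternion [w, x, y, z].
In Python, from bench import ctrl gives the robot as it stands.
- The arm moves only by the shell command python3 jog.py 'ROWS'. ROWS is a JSON list of rows, 1 to 10 of them, each of 7 numbers: dx, dy, dz in normalised numbers (1 is 0.5 m), then a rotation vector rx, ry, rz in a scale on which 1.0 is pi rad, then the opening from 0.0 (shut) to 1.0 (fully open); each row is the pose to reach, as a shift and turn from the pose commanded when the command began, along the tool's axes at that moment; what a row does not reach only later rows make up. A row lasts 1/8 s, in which the tool goes at most 0.0625 m and 0.188 rad, less where a joint would pass 70% of its speed; a pose out of reach is approached as far as the arm can. The fingers move at their own pace and stop on an object; the grip force is fixed at half the most. Time passes only in rows, so rows that do not move let the fingers close. It prints the time, the measured TCP pose, the force, the opening and the grip force at its end. Input that does not fit is refused with a message, and nothing moves.
- ctrl.get_obs(): the state, without advancing time (a new reading comes with each control period).
- ctrl.camera(name): name is "scene" or "side" or "wrist"; returns the picture (384x512x3 uint8, blue, green, red); there is no depth.
- ctrl.camera_params(name): a dict with "fovy" (degrees; the focal length in pixels is half the picture's height over the tangent of half this angle, whatever the lens; pixels are square), "cx", "cy" (the principal point, pixels), "dist" ([k1, k2, p1, p2, k3] as OpenCV has them; the pictures are not rectified), "view" (4x4, takes a point from world to camera coordinates). Camera axes: x right, y up, looking along -z (the intrinsics and any distortion apply to the point x, -y, -z); pixel columns grow to the right and rows downward; lengths in m; the calibration is good to about 2 mm. A picture is of the moment at which its call begins: read the wrist's pose just before it. camera_params takes no time and is no camera call; for the wrist camera it gives the pose at the moment of the call.
- ctrl.hand_in(): hands the job in; it is judged then, once.
The state is a dict: "time_s": time; "q": joint angles; "dq": joint speeds; "joint_efforts": joint torques, N m; "eef_pos": TCP position; "eef_rot": TCP orientation; "wrist_force": force on the tool from outside, world axes, zero at the start; "torque": the same for the moment, N m; "opening": opening from 0.0 (shut) to 1.0 (fully open); "grasp_force": force on a finger pad.
Only numpy, scipy, OpenCV 4.12 (cv2) and the standard library are available. Lean on these libraries where they do the work, as an engineer would, in place of code of your own. Each camera call takes 0.05 s, during which the arm holds its last target. There are 200 camera calls.

### The job

The small parts cabinet on the bench rocks because its near right foot is too short. With the fingertips only, press down on the top of the cabinet at that corner to feel it rock, let it come back, then push the wooden wedge, thin end first, under the short foot until the foot just bears on it, without lifting the wedge or shoving or jacking the cabinet out of place. Test again by pressing that corner, pushing the wedge further in if it still rocks, and finish while still pressing firmly down on the corner with the cabinet level and steady on the wedge; do not disturb the glue bottle, spray can, pliers or the tape measure on the cabinet.

Things in the scene. Friction and masses are not known exactly. Their poses are not given: they have to be found in the camera images.
- cabinet: Flat grey small-parts cabinet, 220 (x) x 280 (y) x 60 mm, three drawer fronts facing -x, four round feet at x +-95, y +-127 mm; 2.6 kg, loose. Top 85, underside 25 mm over the soles of the three good feet. Origin: centre between the feet, level with those soles. It starts level on them, the near right foot (x -95, y -127) hanging. 2 to 8 N on that corner tips it down; released, it comes back.
- short_foot_sole (a point): lowest point of the short foot, a round-bottomed black rubber foot (radius 13 mm) at the cabinet's near right corner; hangs 6 to 12 mm above the bench (differs each time, rigid in a run), 13 mm inside the cabinet's right side wall (the one towards its -y)
- corner_top (a point): point on the cabinet's flat top (85 mm above the bench) straight above the short foot, 15 mm in from the front edge and 13 mm from the right one: the place to press
- wedge: plain wooden wedge, 150 mm long (y), 50 wide (x), 0.12 kg, loose, flat on the bench right of the cabinet. 3.5 mm high at the thin end (+y, towards the short foot), rising evenly to 23.5 mm at the upright thick end face (-y), where to push. Origin: centre of underside. Slides under about 1 N; the push grows to several N once the foot bears on it; friction keeps it where it is pushed.
- glue_bottle: white glue bottle with red tip, 54 mm across, 146 mm tall, standing; leave alone
- spray_can: spray can, 66 mm across, 174 mm tall, standing; leave alone
- pliers: red-handled pliers lying in front of the cabinet, 161 x 48 x 13 mm; leave alone
- tape_measure: black tape measure, 48 x 109 x 27 mm, lying on the far left of the cabinet's top; leave alone (it only rides along as the cabinet rocks)

How it is judged:
On the way, in this order (a step that is already met when the one before it is completed fails the run):
1. the corner above the short foot is pressed down and the cabinet rocks (angle between cabinet's own z axis and vertical above 0.03 rad and contact force between the fingers and cabinet above 0.3 N and horizontal distance between the grasp point and corner_top below 0.06 m), for 0.05 s.
2. the cabinet is let go and stands level again (angle between cabinet's own z axis and vertical below 0.012 rad and contact force between the fingers and cabinet below 0.1 N), for 0.1 s.
3. the wedge is pushed by the fingers with its thin end under the short foot (contact force between the fingers and wedge above 0.2 N and y of short_foot_sole in the frame of wedge below 0.07 m and x of short_foot_sole in the frame of wedge between -0.035 and 0.035 m), for 0.05 s.
At the end, for the whole second after the job is handed in: The fingers press down with more than 4 N on the cabinet's top within 60 mm of the point above the short foot; the wedge, flat on the bench and under that foot, carries more than 2 N of the cabinet; the cabinet is still, and level within 0.010 rad (about 1.5 mm at the corner) (contact force between the fingers and cabinet above 4 N and horizontal distance between the grasp point and corner_top below 0.06 m and contact force between wedge and cabinet above 2 N and angle between cabinet's own z axis and vertical below 0.01 rad and x of short_foot_sole in the frame of wedge between -0.035 and 0.035 m and y of short_foot_sole in the frame of wedge below 0.07 m and linear speed of cabinet below 0.01 m/s and height (world z) of wedge below 0.006 m); the arm keeps its last pose, push and grip.
It fails at once if the wedge is lifted off the bench or tipped (height (world z) of wedge above 0.012 m or angle between wedge's own z axis and vertical above 0.2 rad).
It fails at once if the cabinet is lifted, or shoved more than 25 mm from where it stood (height (world z) of cabinet above 0.015 m or distance of cabinet from where it was at the start of the episode above 0.025 m).
It fails at once if a bystander is disturbed (distance of any of glue_bottle, spray_can, pliers from where it was at the start of the episode above 0.03 m or x of tape_measure in the frame of cabinet below 0 m or y of tape_measure in the frame of cabinet below 0 m or z of tape_measure in the frame of cabinet above 0.11 m).
It also fails if it takes over 61 s, if anything falls off the work surface, if the arm or the gripper's body presses on something with over 40 N, if the wrist force passes 120 N, or if a joint passes its speed limit or range.

## Working session

There is one attempt and no reset: what is moved stays moved. The work goes in short steps, Python scripts to look and compute and a shell command to move; the robot and the scene stay as the last step left them, time stands still between calls to the robot, and variables do not carry over. Pictures are saved under pics/ and viewed, at most 10 in all, crops included, and the job is handed in when it is done.

```bash
ls; mkdir -p pics; python3 - <<'E'
from bench import ctrl
import cv2
o=ctrl.get_obs();print(o)
for n in("scene","side"):
    cv2.imwrite(f"pics/{n}0.png",ctrl.camera(n));print(n,ctrl.camera_params(n))
E
```

```text
bench.py
jog.py
pics
{'time_s': 0.0, 'q': array([ 1.10869839e+00,  1.81531531e-01,  1.60801514e+00, -6.86312074e-05,
        1.35379700e+00, -2.06329588e-01]), 'dq': array([-0.00015906, -0.0004511 ,  0.00102199, -0.00174372,  0.00194532,
        0.00126249]), 'joint_efforts': array([-8.44942565e-05, -4.44870651e+01, -3.51335049e+01, -3.03060915e-04,
        9.25391971e-03,  1.55042204e-05]), 'eef_pos': array([0.14523468, 0.55577831, 0.23038606]), 'eef_rot': array([-2.55538963e-04,  1.27528476e-01,  9.91834523e-01, -8.38054026e-04]), 'wrist_force': array([ 0.31955199, -0.39562336,  0.62729291]), 'torque': array([ 0.00314166, -0.00211214,  0.01933427]), 'grasp_force': 0.0, 'opening': 1.0024625288467541}
scene {'fovy': 50.25416989831796, 'cx': 256.77009788374545, 'cy': 190.71891610361254, 'dist': array([-0.05589758,  0.        ,  0.        ,  0.        ,  0.        ]), 'view': array([[ 0.86783557, -0.49665229, -0.01406874, -0.37996252],
       [ 0.37817768,  0.6419217 ,  0.66702187, -0.36877232],
       [-0.32224691, -0.58418579,  0.74490529, -1.05047076],
       [ 0.        ,  0.        ,  0.        ,  1.        ]])}
side {'fovy': 47.23962451320257, 'cx': 260.5775747082804, 'cy': 192.63037136916256, 'dist': array([-0.04500818,  0.        ,  0.        ,  0.        ,  0.        ]), 'view': array([[ 0.89879719, -0.43835673,  0.00264388, -0.40252103],
       [ 0.15990127,  0.33346187,  0.92910428, -0.22045641],
       [-0.40816075, -0.83465356,  0.36980839, -0.99305565],
       [ 0.        ,  0.        ,  0.        ,  1.        ]])}
```

View pics/scene0.png

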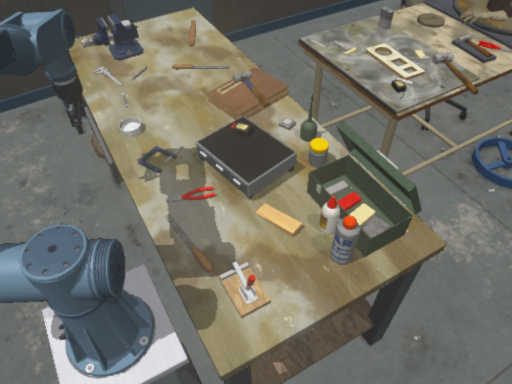

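View pics/side0.png

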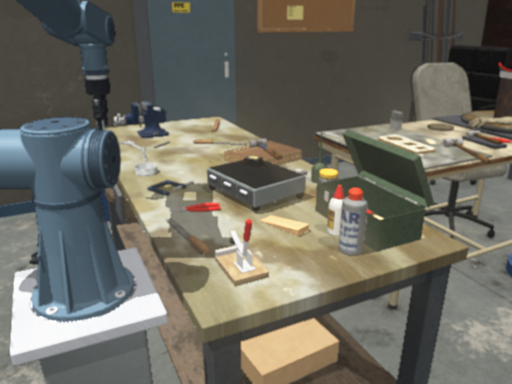

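The scene view shows the cabinet's near right corner at about (249,182) and the wedge at (257-302, 205-235). In the side view the corner is at about (262,200) and the wedge at (262-310, 215-235). Next I'll segment both.

```bash
cat > h.py <<'E'
import numpy as np,cv2
from bench import ctrl
def K(p):
    f=192/np.tan(np.radians(p["fovy"])/2)
    return np.array([[f,0,p["cx"]],[0,f,p["cy"]],[0,0,1.]])
def ray(p,uv):
    u=cv2.undistortPoints(np.array(uv,float).reshape(-1,1,2),K(p),p["dist"]).reshape(-1,2)
    R=p["view"][:3,:3];t=p["view"][:3,3]
    d=np.c_[u[:,0],-u[:,1],-np.ones(len(u))]@R
    return -R.T@t,d
def plane(p,uv,z):
    c,d=ray(p,uv); return c+d*((z-c[2])/d[:,2])[:,None]
def proj(p,X):
    X=np.atleast_2d(X)@p["view"][:3,:3].T+p["view"][:3,3]
    return cv2.projectPoints(X*[1,-1,-1],np.zeros(3),np.zeros(3),K(p),p["dist"])[0].reshape(-1,2)
E
python3 - <<'E'
from h import *
out=[]
for n,(x0,x1,y0,y1) in {"scene":(180,320,105,245),"side":(190,330,135,245)}.items():
    im=cv2.imread(f"pics/{n}0.png");p=ctrl.camera_params(n)
    hsv=cv2.cvtColor(im,cv2.COLOR_BGR2HSV)
    for nm,lo,hi in(("wedge",(8,100,150),(25,255,255)),("top",(0,0,15),(179,90,75))):
        m=cv2.inRange(hsv,lo,hi);w=np.zeros_like(m);w[y0:y1,x0:x1]=m[y0:y1,x0:x1]
        w=cv2.morphologyEx(w,cv2.MORPH_OPEN,np.ones((3,3)))
        cs,_=cv2.findContours(w,cv2.RETR_EXTERNAL,cv2.CHAIN_APPROX_NONE)
        c=max(cs,key=cv2.contourArea);a=cv2.approxPolyDP(cv2.convexHull(c),2.0,True).reshape(-1,2)
        print(n,nm,cv2.contourArea(c),a.tolist());print(plane(p,a,.085 if nm=="top" else 0).round(3).tolist())
    out.append(cv2.resize(im[y0:y1,x0:x1],(560,(y1-y0)*4),interpolation=cv2.INTER_CUBIC))
cv2.imwrite("pics/c0.png",out[0]);cv2.imwrite("pics/c1.png",out[1])
E
```

```text
scene wedge 560.0 [[256, 211], [266, 204], [299, 221], [300, 225], [290, 233]]
[[0.528, 0.162, 0.0], [0.57, 0.171, 0.0], [0.624, 0.058, 0.0], [0.618, 0.044, 0.0], [0.575, 0.034, 0.0]]
scene top 2825.0 [[241, 118], [291, 151], [249, 181], [201, 143], [202, 140]]
[[0.665, 0.51, 0.085], [0.725, 0.267, 0.085], [0.536, 0.218, 0.085], [0.48, 0.46, 0.085], [0.49, 0.472, 0.085]]
side wedge 265.0 [[268, 155], [267, 158], [225, 159], [226, 152], [260, 148]]
[[0.855, 0.759, 0.0], [0.831, 0.72, 0.0], [0.658, 0.786, 0.0], [0.702, 0.885, 0.0], [0.873, 0.877, 0.0]]
side top 1227.5 [[294, 175], [253, 187], [215, 167], [244, 159], [261, 159], [293, 172]]
[[0.701, 0.265, 0.085], [0.53, 0.223, 0.085], [0.493, 0.459, 0.085], [0.623, 0.501, 0.085], [0.68, 0.474, 0.085], [0.714, 0.293, 0.085]]
```

View pics/c0.png

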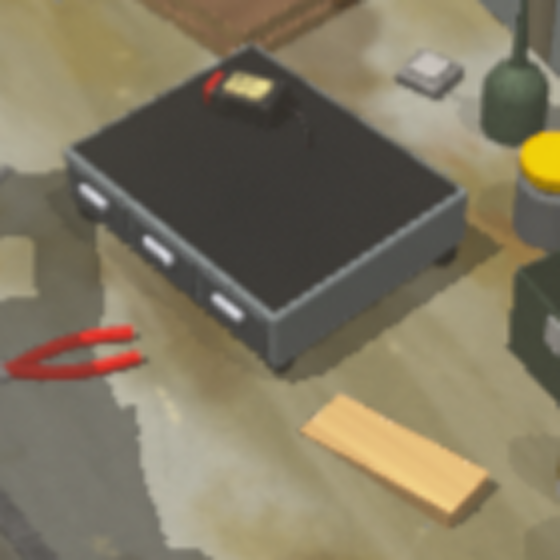

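View pics/c1.png

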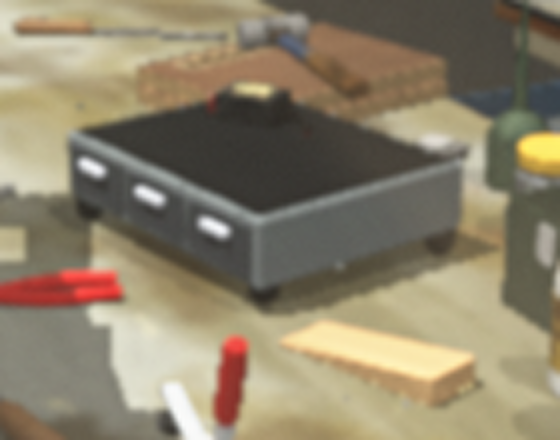

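```bash
python3 - <<'E'
from h import *
ps=ctrl.camera_params("scene");pd=ctrl.camera_params("side")
def tri(a,b):
    c1,d1=ray(ps,[a]);c2,d2=ray(pd,[b]);A=np.c_[d1[0],-d2[0]]
    s=np.linalg.lstsq(A,c2-c1,rcond=None)[0];P=c1+s[0]*d1[0];Q=c2+s[1]*d2[0];return ((P+Q)/2).round(4),(P-Q).round(4)
for n,a,b,z in(("cab NR",(248.7,183.7),(254,188.7),.085),("cab NL",(197,143),(207.5,168.8),.085),("cab FR",(296.3,152),(306.5,172.5),.085),("cab FL",(242.5,116.3),None,.085),
 ("w thin near",(255.5,212.5),(260.2,220.8),.0035),("w thin far",(265,203.5),(269.5,215),.0035),("w thick near",(292.5,233.5),(297,230),.0235),("w thick far",(303,223.8),(308.5,223),.0235)):
    print(n,plane(ps,[a],z)[0].round(4), b and plane(pd,[b],z)[0].round(4), b and tri(a,b))
E
```

```text
cab NR [0.5294 0.2084 0.085 ] [0.5266 0.208  0.085 ] (array([0.5286, 0.2095, 0.0842]), array([ 0.0022, -0.001 ,  0.0001]))
cab NL [0.4685 0.4668 0.085 ] [0.4622 0.4514 0.085 ] (array([0.4714, 0.477 , 0.0759]), array([ 0.0009, -0.0003, -0.    ]))
cab FR [0.7376 0.2542 0.085 ] [0.7526 0.2688 0.085 ] (array([0.7336, 0.2441, 0.0953]), array([-0.0048,  0.0028, -0.0007]))
cab FL [0.6741 0.5163 0.085 ] None None
w thin near [0.5219 0.155  0.0035] [0.5185 0.1475 0.0035] (array([ 0.5244,  0.1595, -0.0029]), array([ 0., -0.,  0.]))
w thin far [0.5671 0.172  0.0035] [0.563  0.1727 0.0035] (array([0.5654, 0.1731, 0.003 ]), array([ 0.0037, -0.0017,  0.0003]))
w thick near [0.5699 0.0146 0.0235] [0.5664 0.0112 0.0235] (array([0.5707, 0.017 , 0.02  ]), array([ 0.0013, -0.0007,  0.0002]))
w thick far [0.6174 0.0289 0.0235] [0.6192 0.0357 0.0235] (array([0.614 , 0.0261, 0.0288]), array([ 0.0016, -0.0009,  0.0002]))
```

```bash
cat >> h.py <<'E'
from scipy.spatial.transform import Rotation as Ro
def Rt(o=None):
    o=o or ctrl.get_obs();q=o["eef_rot"];return Ro.from_quat([q[1],q[2],q[3],q[0]]).as_matrix()
def to(T,yaw=None):
    """shift in tool axes to world T; turn about tool z so that tool y lies along world angle yaw"""
    o=ctrl.get_obs();R=Rt(o)
    s=R.T@(np.array(T)-o["eef_pos"]);a=None
    if yaw is not None:
        v=R.T@np.array([np.cos(yaw),np.sin(yaw),0]);a=np.arctan2(v[1],v[0])-np.pi/2;a=(a+np.pi/2)%np.pi-np.pi/2
    print("t",o["time_s"],"pos",o["eef_pos"].round(4),"shift",s.round(4),"rz",a,"F",o["wrist_force"].round(2),"q6",o["q"][5].round(2),"zaxis",R[:,2].round(4))
E
python3 - <<'E'
from h import *
p=ctrl.camera_params("scene")
print("glue,can,clamp,box", plane(p,[(330,232),(343,260),(250,312),(364,250),(308,200)],0).round(3).tolist())
to([.545,.17,.26],np.radians(15))
to([.5385,.2163,.15],np.radians(15))
E
```

```text
glue,can,clamp,box [[0.683, -0.025, 0.0], [0.655, -0.126, 0.0], [0.342, -0.13, 0.0], [0.73, -0.13, 0.0], [0.698, 0.116, 0.0]]
t 0.1 pos [0.1452 0.5558 0.2305] shift [-0.4844 -0.2722 -0.0293] rz 1.0531898629999095 F [-0.78  0.04  0.59] q6 -0.21 zaxis [-7.0e-04 -1.4e-03 -1.0e+00]
t 0.1 pos [0.1452 0.5558 0.2305] shift [-0.4664 -0.2289  0.0807] rz 1.0531898629999095 F [-0.78  0.04  0.59] q6 -0.21 zaxis [-7.0e-04 -1.4e-03 -1.0e+00]
```

Careful with the scale: shifts go in shares of 0.5 m and turns go in shares of pi rad. That gives: -0.484 m is -0.968, -0.21 m is -0.42, 1.053 rad is 0.3352.

```bash
python3 jog.py '[[-0.1, -0.06, -0.04, 0, 0, 0.0477, 0], [-0.2, -0.12, -0.058, 0, 0, 0.0955, 0], [-0.3, -0.18, -0.058, 0, 0, 0.1432, 0], [-0.4, -0.24, -0.058, 0, 0, 0.191, 0], [-0.5, -0.3, -0.058, 0, 0, 0.2387, 0], [-0.6, -0.36, -0.058, 0, 0, 0.2865, 0], [-0.72, -0.42, -0.058, 0, 0, 0.3342, 0], [-0.84, -0.48, -0.058, 0, 0, 0.3352, 0], [-0.968, -0.544, -0.058, 0, 0, 0.3352, 0], [-0.968, -0.544, -0.058, 0, 0, 0.3352, 0]]'
python3 - <<'E'
from h import *
import pickle
to([.5385,.2163,.12],np.radians(15))
p=ctrl.camera_params("wrist");im=ctrl.camera("wrist");cv2.imwrite("pics/w1.png",im);pickle.dump(p,open("w1.pkl","wb"))
E
```

```text
time_s: 1.35
eef_pos: [0.5468, 0.1679, 0.2596]
eef_rot: [-0.0, 0.61, 0.792, -0.0]
wrist_force: [0.1, 1.3, 0.3]
opening: 0.002
grasp_force: 0.0
t 1.35 pos [0.5468 0.1679 0.2596] shift [0.049  0.0045 0.1396] rz -0.00364815797858542 F [0.12 1.32 0.27] q6 -0.17 zaxis [-7.e-04 -5.e-04 -1.e+00]
```

View pics/w1.png

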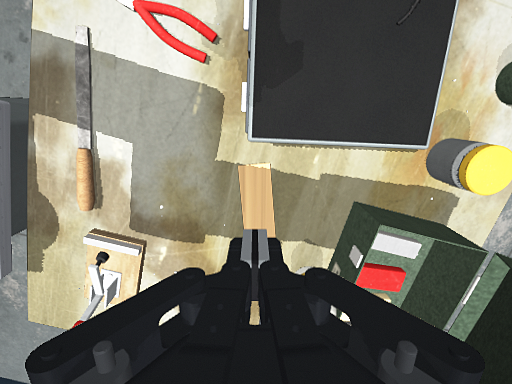

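The wrist view shows the cabinet's near right top corner at about (248,140) and the wedge's thin end at (238-272, 163), roughly below the short foot and turned slightly. I'll measure both properly.

```bash
python3 - <<'E'
from h import *
import pickle
p=pickle.load(open("w1.pkl","rb"));im=cv2.imread("pics/w1.png")
h=cv2.cvtColor(im,cv2.COLOR_BGR2HSV)
print("row90",[im[90,x].tolist() for x in range(238,262,2)])
print("col330",[im[y,330].tolist() for y in range(128,158,2)])
print("row190",[(x,h[190,x].tolist()) for x in range(230,284,3)])
print("col255",[(y,h[y,255].tolist()) for y in range(152,176,2)])
E
```

```text
row90 [[129, 176, 194], [103, 155, 177], [255, 255, 255], [255, 255, 255], [226, 218, 214], [135, 127, 124], [195, 194, 183], [222, 223, 211], [34, 33, 35], [45, 43, 43], [44, 43, 43], [46, 46, 45]]
col330 [[54, 54, 52], [51, 51, 51], [54, 53, 52], [52, 53, 51], [53, 51, 52], [53, 54, 52], [63, 62, 59], [244, 242, 233], [168, 167, 156], [94, 124, 131], [115, 147, 155], [180, 222, 229], [179, 219, 226], [180, 221, 227], [191, 228, 231]]
row190 [(230, [26, 51, 156]), (233, [26, 58, 140]), (236, [25, 60, 141]), (239, [30, 47, 119]), (242, [17, 109, 213]), (245, [18, 109, 226]), (248, [19, 100, 234]), (251, [18, 105, 229]), (254, [17, 105, 220]), (257, [18, 106, 228]), (260, [18, 106, 226]), (263, [17, 107, 220]), (266, [18, 102, 229]), (269, [18, 106, 227]), (272, [20, 95, 105]), (275, [24, 72, 124]), (278, [26, 74, 120]), (281, [23, 75, 123])]
col255 [(152, [25, 55, 219]), (154, [25, 54, 222]), (156, [25, 52, 227]), (158, [26, 49, 227]), (160, [25, 51, 226]), (162, [26, 51, 218]), (164, [23, 82, 254]), (166, [27, 65, 255]), (168, [17, 109, 213]), (170, [18, 110, 214]), (172, [17, 109, 215]), (174, [18, 109, 215])]
```

```bash
python3 - <<'E'
from h import *
import pickle
p=pickle.load(open("w1.pkl","rb"));im=cv2.imread("pics/w1.png")
h=cv2.cvtColor(im,cv2.COLOR_BGR2HSV);g=im.max(2)
lf=[(min(x for x in range(245,300) if g[y,x]<75 and g[y,x+3]<75),y) for y in range(20,130,4)]
bt=[(x,max(y for y in range(120,150) if g[y,x]<75)+1) for x in range(262,420,6)]
def line(q):
    q=np.array(q,float);vx,vy,a,b=cv2.fitLine(q.astype(np.float32),cv2.DIST_HUBER,0,.01,.01).ravel();return np.array([a,b]),np.array([vx,vy])
def X(l,m):
    s=np.linalg.solve(np.c_[l[1],-m[1]],m[0]-l[0]);return l[0]+s[0]*l[1]
L=line(lf);B=line(bt)
print("inner corner",X(L,B))
Lo=(L[0]+[-4,0],L[1]);Bo=(B[0]+[0,3],B[1])
c=X(Lo,Bo)
for a,b in((L,B),(Lo,Bo)):
    c=X(a,b);P=plane(p,[c,c+a[1]*100,c+b[1]*100],.085);e1=P[1]-P[0];e2=P[2]-P[0]
    print(c.round(1),P[0].round(4),"front dir",np.degrees(np.arctan2(e1[1],e1[0])).round(2),"right dir",np.degrees(np.arctan2(e2[1],e2[0])).round(2))
m=cv2.inRange(h,(14,90,150),(21,160,255))
wl=[];wr=[]
for y in range(172,226,3):
    xs=np.flatnonzero(m[y,225:290])+225;wl.append((xs[0],y));wr.append((xs[-1]+1,y))
print(wl[::4],wr[::4])
W=line(wl);V=line(wr)
for nm,l in(("left",W),("right",V)):
    a=X(l,(np.array([0,163.5]),np.array([1,0.])));b=X(l,(np.array([0,222.]),np.array([1,0.])))
    A=plane(p,[a],.0035)[0]
    z=.0035
    for _ in range(5):
        Bp=plane(p,[b],z)[0];z=.0035+np.linalg.norm((Bp-A)[:2])*20/150
    print(nm,A.round(4),Bp.round(4),np.degrees(np.arctan2(*(A-Bp)[1::-1])).round(2))
E
```

```text
inner corner [252.14043 137.02934]
[252.1 137. ] [0.5311 0.2112 0.085 ] front dir 102.6 right dir 12.23
[248.  139.8] [0.5272 0.2069 0.085 ] front dir 102.37 right dir 12.2
[(np.int64(238), 172), (np.int64(240), 184), (np.int64(241), 196), (np.int64(242), 208), (np.int64(243), 220)] [(np.int64(271), 172), (np.int64(272), 184), (np.int64(273), 196), (np.int64(274), 208), (np.int64(274), 220)]
left [0.5208 0.1603 0.0035] [0.5514 0.0747 0.0156] 109.68
right [0.5686 0.173  0.0035] [0.5992 0.0873 0.0156] 109.61
```

```bash
python3 - <<'E'
from h import *
to([.539,.220,.092],np.radians(15))
E
```

```text
t 1.4 pos [0.5471 0.1676 0.2595] shift [0.0528 0.0056 0.1674] rz -0.0035455078029569265 F [ 0.09 -1.6  -0.3 ] q6 -0.17 zaxis [-4.e-04 -9.e-04 -1.e+00]
```

Scaled: 0.168 m is 0.336, 0.158 m is 0.316.

```bash
python3 jog.py '[[0.106, 0.012, 0.06, 0, 0, 0, 0], [0.106, 0.012, 0.16, 0, 0, 0, 0], [0.106, 0.012, 0.26, 0, 0, 0, 0], [0.106, 0.012, 0.316, 0, 0, 0, 0], [0.106, 0.012, 0.336, 0, 0, 0, 0], [0.106, 0.012, 0.336, 0, 0, 0, 0], [0.106, 0.012, 0.336, 0, 0, 0, 0]]'
python3 jog.py '[[0, 0, 0.01, 0, 0, 0, 0], [0, 0, 0.016, 0, 0, 0, 0], [0, 0, 0.016, 0, 0, 0, 0]]'
python3 jog.py '[[0, 0, 0.004, 0, 0, 0, 0], [0, 0, 0.008, 0, 0, 0, 0], [0, 0, 0.008, 0, 0, 0, 0]]'
```

```text
time_s: 2.28
eef_pos: [0.538, 0.224, 0.0941]
eef_rot: [0.001, 0.609, 0.794, 0.001]
wrist_force: [-0.1, 1.2, 0.2]
opening: -0.004
grasp_force: 0.0
time_s: 2.65
eef_pos: [0.5371, 0.2234, 0.0843]
eef_rot: [0.0, 0.609, 0.793, 0.0]
wrist_force: [1.0, -0.7, 0.1]
opening: -0.001
grasp_force: 0.1
time_s: 3.02
eef_pos: [0.5369, 0.2232, 0.0801]
eef_rot: [0.0, 0.609, 0.793, -0.0]
wrist_force: [-1.8, -1.4, 2.3]
opening: 0.0
grasp_force: 1.5
```

Scaled: 0.0015 m is 0.003.

```bash
for i in 1 ; do python3 jog.py '[[0, 0, 0.003, 0, 0, 0, 0], [0, 0, 0.003, 0, 0, 0, 0]]'; done
python3 jog.py '[[0, 0, 0.003, 0, 0, 0, 0], [0, 0, 0.003, 0, 0, 0, 0]]'
python3 jog.py '[[0, 0, 0.003, 0, 0, 0, 0], [0, 0, 0.003, 0, 0, 0, 0]]'
```

```text
time_s: 3.28
eef_pos: [0.537, 0.2234, 0.0787]
eef_rot: [0.0, 0.609, 0.793, -0.0]
wrist_force: [-0.9, -2.1, 3.3]
opening: -0.002
grasp_force: 1.4
time_s: 3.52
eef_pos: [0.537, 0.2234, 0.0778]
eef_rot: [0.0, 0.609, 0.793, -0.0]
wrist_force: [-4.2, -3.2, 6.8]
opening: -0.002
grasp_force: 3.8
time_s: 3.78
eef_pos: [0.5371, 0.2233, 0.0775]
eef_rot: [0.0, 0.609, 0.794, -0.0]
wrist_force: [-7.2, -4.2, 16.1]
opening: 0.0
grasp_force: 8.4
```

Scaled: -0.06 m is -0.12, -0.03 m is -0.06.

```bash
python3 jog.py '[[0, 0, -0.012, 0, 0, 0, 0], [0, 0, -0.024, 0, 0, 0, 0], [0, 0, -0.06, 0, 0, 0, 0], [0, 0, -0.12, 0, 0, 0, 0], [0, 0, -0.12, 0, 0, 0, 0]]'
python3 - <<'E'
from h import *
y=np.array([-.336,.942,0]);x=np.array([.942,.336,0])
thick=np.array([.5447,.1667,0])-.15*y
print(thick)
to(thick-.06*y+[0,0,.15],np.radians(19.6))
to(thick-.03*y+[0,0,.009],np.radians(19.6))
im=ctrl.camera("wrist");cv2.imwrite("pics/w2.png",im)
import pickle;pickle.dump(ctrl.camera_params("wrist"),open("w2.pkl","wb"))
E
```

```text
time_s: 4.4
eef_pos: [0.5392, 0.224, 0.1392]
eef_rot: [0.002, 0.609, 0.793, 0.002]
wrist_force: [0.1, -0.4, -0.5]
opening: -0.003
grasp_force: 0.0
[0.5951 0.0254 0.    ]
t 4.4 pos [0.5392 0.224  0.1392] shift [-0.2661  0.0075 -0.0107] rz -0.07996472613254646 F [ 0.13 -0.38 -0.47] q6 -0.07 zaxis [ 0.0059  0.0012 -1.    ]
t 4.4 pos [0.5392 0.224  0.1392] shift [-0.2362  0.0042  0.1303] rz -0.07996472613254646 F [ 0.13 -0.38 -0.47] q6 -0.07 zaxis [ 0.0059  0.0012 -1.    ]
```

```bash
python3 - <<'E'
from h import *
ps=ctrl.camera_params("scene");pd=ctrl.camera_params("side");a=cv2.imread("pics/scene0.png");b=cv2.imread("pics/side0.png")
def red(im,x0,x1,y0,y1):
    h=cv2.cvtColor(im[y0:y1,x0:x1],cv2.COLOR_BGR2HSV);m=cv2.inRange(h,(0,120,100),(12,255,255))|cv2.inRange(h,(172,120,100),(179,255,255))
    n,l,s,c=cv2.connectedComponentsWithStats(m);i=1+s[1:,4].argmax();return s[i].tolist(),c[i]+[x0,y0]
for A,B in(((322,340,192,212),(330,343,180,200)),((338,362,210,232),(344,370,182,202))):
    s1,c1=red(a,*A);s2,c2=red(b,*B)
    k1,d1=ray(ps,[c1]);k2,d2=ray(pd,[c2]);t=np.linalg.lstsq(np.c_[d1[0],-d2[0]],k2-k1,rcond=None)[0]
    print(c1.round(1),c2.round(1),s1,s2,(k1+t[0]*d1[0]).round(3),(k2+t[1]*d2[0]).round(3))
E
```

```text
[332.7 202.3] [338.5 192. ] [5, 4, 13, 13, 106] [4, 4, 9, 15, 105] [ 0.684 -0.011  0.126] [ 0.683 -0.01   0.125]
[349.3 222.1] [355.1 193.1] [5, 5, 14, 15, 162] [4, 5, 15, 13, 171] [ 0.658 -0.111  0.162] [ 0.659 -0.112  0.163]
```

```bash
python3 - <<'E'
from h import *
to([.594,-.001,.14],np.radians(19.6))
to([.594,-.001,.01],np.radians(19.6))
E
```

```text
t 4.45 pos [0.538  0.2237 0.1375] shift [-0.2316 -0.0041 -0.0025] rz -0.08002830320139154 F [ 0.64  0.45 -1.36] q6 -0.07 zaxis [ 3.2e-03  7.0e-04 -1.0e+00]
t 4.45 pos [0.538  0.2237 0.1375] shift [-0.2315 -0.0046  0.1275] rz -0.08002830320139154 F [ 0.64  0.45 -1.36] q6 -0.07 zaxis [ 3.2e-03  7.0e-04 -1.0e+00]
```

Scaled: -0.2315 m is -0.463, -0.225 m is -0.45, -0.08 rad is -0.0255.

```bash
python3 jog.py '[[-0.1, -0.002, -0.006, 0, 0, -0.0064, 0], [-0.2, -0.004, -0.006, 0, 0, -0.0159, 0], [-0.3, -0.006, -0.006, 0, 0, -0.0255, 0], [-0.4, -0.008, -0.006, 0, 0, -0.0255, 0], [-0.45, -0.008, -0.006, 0, 0, -0.0255, 0], [-0.463, -0.009, -0.006, 0, 0, -0.0255, 0], [-0.463, -0.009, -0.006, 0, 0, -0.0255, 0], [-0.463, -0.009, -0.006, 0, 0, -0.0255, 0]]'
python3 - <<'E'
from h import *
to([.594,-.001,.01],np.radians(19.6))
E
```

```text
time_s: 5.45
eef_pos: [0.5921, 0.0, 0.1385]
eef_rot: [-0.0, 0.576, 0.817, -0.0]
wrist_force: [-0.7, 0.1, -0.5]
opening: -0.0
grasp_force: 0.0
t 5.45 pos [0.5921 0.     0.1385] shift [-0.0017  0.0015  0.1285] rz 0.0012249860106168242 F [-0.7   0.13 -0.48] q6 -0.54 zaxis [-7.e-04  5.e-04 -1.e+00]
```

Scaled: 0.1265 m is 0.253, 0.12 m is 0.24.

```bash
python3 jog.py '[[0, 0, 0.06, 0, 0, 0, 0], [0, 0, 0.13, 0, 0, 0, 0], [0, 0, 0.2, 0, 0, 0, 0], [0, 0, 0.24, 0, 0, 0, 0], [0, 0, 0.253, 0, 0, 0, 0], [0, 0, 0.253, 0, 0, 0, 0]]'
python3 - <<'E'
from h import *
import pickle
R=Rt();print((R.T@np.array([-.336,.942,0])).round(3))
to([.594,-.001,.01],np.radians(19.6))
pickle.dump(ctrl.camera_params("wrist"),open("w3.pkl","wb"));cv2.imwrite("pics/w3.png",ctrl.camera("wrist"))
E
```

```text
time_s: 6.2
eef_pos: [0.593, -0.0011, 0.0128]
eef_rot: [0.0, 0.576, 0.817, 0.0]
wrist_force: [0.1, 0.4, -0.8]
opening: -0.001
grasp_force: 0.0
[ 1. -0. -0.]
t 6.2 pos [ 0.593  -0.0011  0.0128] shift [-0.0002  0.0009  0.0028] rz 0.00036678686823665707 F [ 0.14  0.43 -0.77] q6 -0.54 zaxis [ 6.e-04 -1.e-04 -1.e+00]
```

View pics/w3.png

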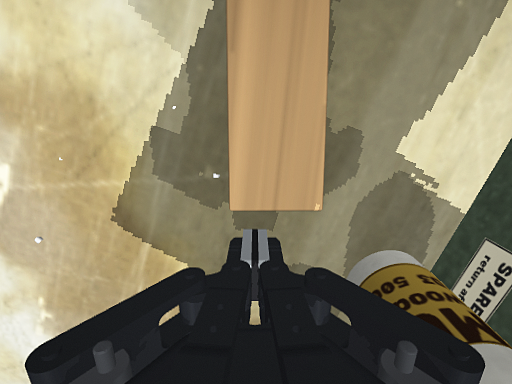

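The wedge's thick end is square to the fingers: its edge spans (229-326, 210), with the fingertips at (257, 232). The fingers sit about 11 mm left of the wedge's centre, and the glue bottle is clear to the right.

Scaled: 0.066 m is 0.132, 0.06 m is 0.12.

```bash
python3 jog.py '[[0.016, 0.006, 0.002, 0, 0, 0, 0], [0.03, 0.008, 0.002, 0, 0, 0, 0], [0.048, 0.008, 0.002, 0, 0, 0, 0], [0.066, 0.008, 0.002, 0, 0, 0, 0], [0.084, 0.008, 0.002, 0, 0, 0, 0], [0.102, 0.008, 0.002, 0, 0, 0, 0], [0.12, 0.008, 0.002, 0, 0, 0, 0], [0.132, 0.008, 0.002, 0, 0, 0, 0], [0.132, 0.008, 0.002, 0, 0, 0, 0]]'
python3 jog.py '[[0.008, 0, 0, 0, 0, 0, 0], [0.012, 0, 0, 0, 0, 0, 0], [0.012, 0, 0, 0, 0, 0, 0]]'
python3 - <<'E'
from h import *
import pickle
pickle.dump(ctrl.camera_params("wrist"),open("w4.pkl","wb"));cv2.imwrite("pics/w4.png",ctrl.camera("wrist"))
E
```

```text
time_s: 7.38
eef_pos: [0.5737, 0.0629, 0.011]
eef_rot: [-0.0, 0.576, 0.817, -0.0]
wrist_force: [0.1, 1.1, 0.4]
opening: -0.001
grasp_force: 0.0
time_s: 7.75
eef_pos: [0.572, 0.068, 0.0112]
eef_rot: [-0.0, 0.576, 0.817, -0.0]
wrist_force: [-0.4, -1.0, 0.9]
opening: 0.001
grasp_force: 0.0
```

View pics/w4.png

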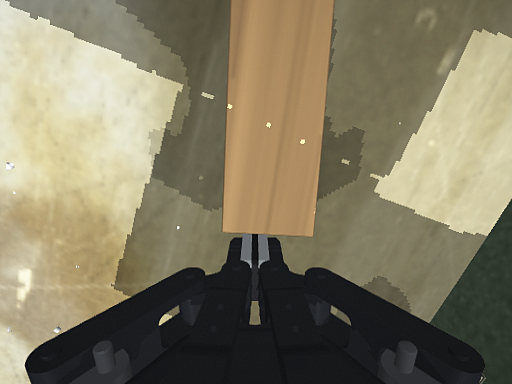

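The wedge is in contact and has turned about 2° with its thin end towards the foot. Its edge spans (223-313, 234) and the fingers are at 256. I'll push on in small steps and watch the force.

Scaled: 0.008 m is 0.016, 0.004 m is 0.008.

```bash
python3 jog.py '[[0.008, 0, 0, 0, 0, 0, 0], [0.016, 0, 0, 0, 0, 0, 0], [0.016, 0, 0, 0, 0, 0, 0]]'
python3 jog.py '[[0.004, 0, 0, 0, 0, 0, 0], [0.008, 0, 0, 0, 0, 0, 0], [0.008, 0, 0, 0, 0, 0, 0]]'
python3 jog.py '[[0.004, 0, 0, 0, 0, 0, 0], [0.006, 0, 0, 0, 0, 0, 0], [0.006, 0, 0, 0, 0, 0, 0]]'
python3 - <<'E'
from h import *
to([.572,.068,.011],np.radians(19.6))
cv2.imwrite("pics/sc1.png",ctrl.camera("scene"));cv2.imwrite("pics/sd1.png",ctrl.camera("side"))
E
```

```text
time_s: 8.18
eef_pos: [0.5694, 0.0758, 0.0113]
eef_rot: [-0.0, 0.576, 0.817, 0.0]
wrist_force: [0.6, -0.4, 0.7]
opening: 0.0
grasp_force: 0.0
time_s: 8.55
eef_pos: [0.5681, 0.0793, 0.0113]
eef_rot: [-0.0, 0.576, 0.817, 0.0]
wrist_force: [0.5, -0.0, 0.3]
opening: -0.001
grasp_force: 0.1
time_s: 8.93
eef_pos: [0.5672, 0.0821, 0.0113]
eef_rot: [-0.0, 0.576, 0.817, 0.0]
wrist_force: [-0.2, -0.4, -0.8]
opening: -0.0
grasp_force: 0.2
t 8.925 pos [0.5672 0.0821 0.0113] shift [-0.0149 -0.0002  0.0003] rz 3.063344483278385e-05 F [-0.22 -0.43 -0.81] q6 -0.41 zaxis [ 0.  0. -1.]
```

Scaled: 0.002 m is 0.004.

```bash
for i in 1; do python3 jog.py '[[0.004, 0, 0, 0, 0, 0, 0], [0.004, 0, 0, 0, 0, 0, 0]]'; done|grep -E "eef_pos|wrist"
python3 jog.py '[[0.004, 0, 0, 0, 0, 0, 0], [0.004, 0, 0, 0, 0, 0, 0]]'|grep -E "eef_pos|wrist"
python3 jog.py '[[0.004, 0, 0, 0, 0, 0, 0], [0.004, 0, 0, 0, 0, 0, 0]]'|grep -E "eef_pos|wrist"
python3 jog.py '[[0.004, 0, 0, 0, 0, 0, 0], [0.004, 0, 0, 0, 0, 0, 0]]'|grep -E "eef_pos|wrist"
python3 - <<'E'
from h import *
to([.572,.068,.011],np.radians(19.6))
a=cv2.imread("pics/sd1.png")[135:245,200:340];b=ctrl.camera("side");cv2.imwrite("pics/sd2.png",b);b=b[135:245,200:340]
cv2.imwrite("pics/cmp.png",cv2.resize(np.hstack([a,b])[:,140:],None,fx=5,fy=5,interpolation=cv2.INTER_CUBIC))
E
```

```text
eef_pos: [0.5665, 0.084, 0.0113]
wrist_force: [0.7, 0.0, -0.2]
eef_pos: [0.5658, 0.0858, 0.0113]
wrist_force: [-0.0, -0.7, -0.5]
eef_pos: [0.5653, 0.0875, 0.0113]
wrist_force: [0.4, -2.1, -0.5]
eef_pos: [0.5647, 0.0892, 0.0114]
wrist_force: [0.9, -4.7, -0.9]
t 10.025 pos [0.5647 0.0892 0.0114] shift [-0.0224 -0.0002  0.0004] rz -5.015399992047698e-05 F [ 0.87 -4.67 -0.92] q6 -0.39 zaxis [ 4.e-04 -6.e-04 -1.e+00]
```

View pics/cmp.png

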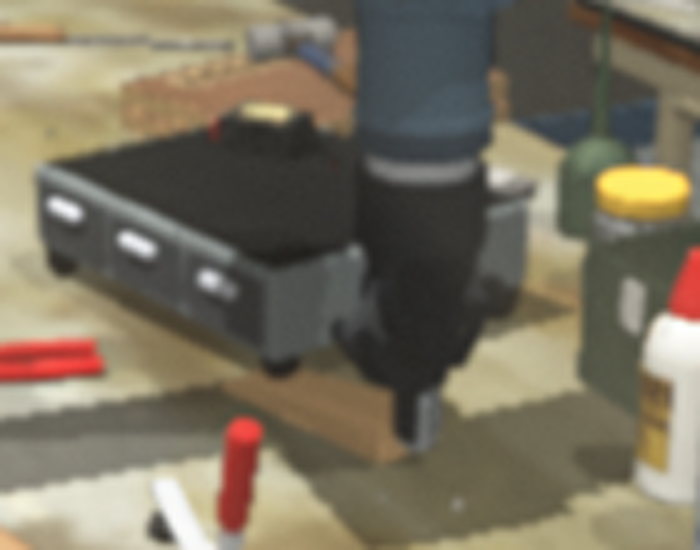

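The foot now bears on the wedge: the push force rose to about 4.7 N. The view shows the foot at about (280,365) in the crop, over the wedge. Next I'll back off, lift and press the corner.

Scaled: -0.125 m is -0.25, -0.02 m is -0.04.

```bash
python3 jog.py '[[-0.016, 0, 0, 0, 0, 0, 0], [-0.04, 0, 0, 0, 0, 0, 0], [-0.04, 0, -0.06, 0, 0, 0, 0], [-0.04, 0, -0.14, 0, 0, 0, 0], [-0.04, 0, -0.22, 0, 0, 0, 0], [-0.04, 0, -0.25, 0, 0, 0, 0], [-0.04, 0, -0.25, 0, 0, 0, 0]]'
python3 - <<'E'
from h import *
import pickle
to([.539,.221,.095],np.radians(19.6))
pickle.dump(ctrl.camera_params("wrist"),open("w5.pkl","wb"));cv2.imwrite("pics/w5.png",ctrl.camera("wrist"))
E
```

```text
time_s: 10.95
eef_pos: [0.5718, 0.0704, 0.1369]
eef_rot: [0.001, 0.577, 0.817, 0.001]
wrist_force: [-0.8, -0.7, -0.1]
opening: -0.002
grasp_force: 0.0
t 10.95 pos [0.5718 0.0704 0.1369] shift [0.1529 0.0195 0.0418] rz -0.0003765492501968115 F [-0.81 -0.72 -0.09] q6 -0.43 zaxis [ 0.0018  0.     -1.    ]
```

View pics/w5.png

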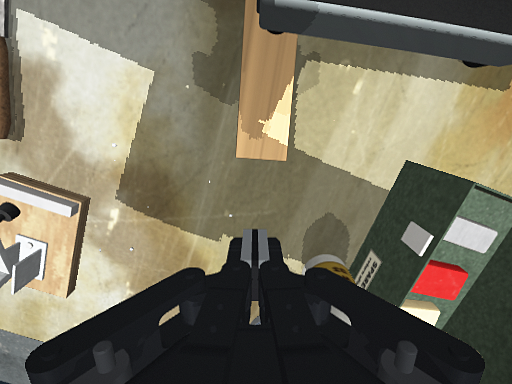

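The foot, at about (276,28), stands near the middle of the wedge's width, which spans 243-297 there. Now for the press.

Scaled: 0.153 m is 0.306, 0.135 m is 0.27.

```bash
python3 jog.py '[[0.08, 0.01, 0, 0, 0, 0, 0], [0.18, 0.024, 0, 0, 0, 0, 0], [0.27, 0.036, 0, 0, 0, 0, 0], [0.306, 0.039, 0.02, 0, 0, 0, 0], [0.306, 0.039, 0.06, 0, 0, 0, 0], [0.306, 0.039, 0.08, 0, 0, 0, 0], [0.306, 0.039, 0.08, 0, 0, 0, 0], [0.306, 0.039, 0.08, 0, 0, 0, 0]]' |grep -E "eef_pos|wrist"
python3 jog.py '[[0, 0, 0.012, 0, 0, 0, 0], [0, 0, 0.018, 0, 0, 0, 0], [0, 0, 0.018, 0, 0, 0, 0]]' |grep -E "eef_pos|wrist"
python3 jog.py '[[0, 0, 0.003, 0, 0, 0, 0], [0, 0, 0.003, 0, 0, 0, 0]]'|grep -E "eef_pos|wrist"
python3 jog.py '[[0, 0, 0.003, 0, 0, 0, 0], [0, 0, 0.003, 0, 0, 0, 0]]'|grep -E "eef_pos|wrist"
```

```text
eef_pos: [0.5387, 0.2208, 0.0965]
wrist_force: [-0.1, -0.5, 0.6]
eef_pos: [0.5381, 0.2213, 0.0871]
wrist_force: [-0.8, -0.4, 0.2]
eef_pos: [0.5382, 0.2214, 0.0857]
wrist_force: [0.2, 0.5, -0.2]
eef_pos: [0.5385, 0.2214, 0.0847]
wrist_force: [-0.2, -1.2, 2.6]
```

Scaled: 0.001 m is 0.002.

```bash
python3 jog.py '[[0, 0, 0.002, 0, 0, 0, 0], [0, 0, 0.002, 0, 0, 0, 0]]'|grep -E "eef_pos|wrist"
python3 jog.py '[[0, 0, 0.002, 0, 0, 0, 0], [0, 0, 0.002, 0, 0, 0, 0], [0, 0, 0.002, 0, 0, 0, 0]]'|grep -E "eef_pos|wrist"
```

```text
eef_pos: [0.5385, 0.2214, 0.0845]
wrist_force: [-3.5, -0.8, 9.5]
eef_pos: [0.5386, 0.2214, 0.0844]
wrist_force: [-6.5, -3.0, 16.7]
```

```bash
python3 jog.py '[[0, 0, 0, 0, 0, 0, 0], [0, 0, 0, 0, 0, 0, 0], [0, 0, 0, 0, 0, 0, 0], [0, 0, 0, 0, 0, 0, 0]]'
python3 - <<'E'
from h import *
a=cv2.imread("pics/side0.png");b=ctrl.camera("side");w=ctrl.camera("wrist");o=ctrl.get_obs();print(o["wrist_force"],o["dq"].round(3),o["eef_pos"])
cv2.imwrite("pics/end.png",cv2.resize(np.hstack([a[140:240,190:290],b[140:240,190:290]]),None,fx=4,fy=4,interpolation=cv2.INTER_CUBIC))
E
```

```text
time_s: 14.0
eef_pos: [0.5385, 0.2214, 0.0844]
eef_rot: [0.0, 0.576, 0.817, 0.0]
wrist_force: [-7.3, -2.1, 14.4]
opening: -0.003
grasp_force: 8.1
[-7.22495218 -2.38211246 16.69135219] [ 0.    -0.001  0.     0.    -0.001 -0.001] [0.53854193 0.22140402 0.08438741]
```

View pics/end.png

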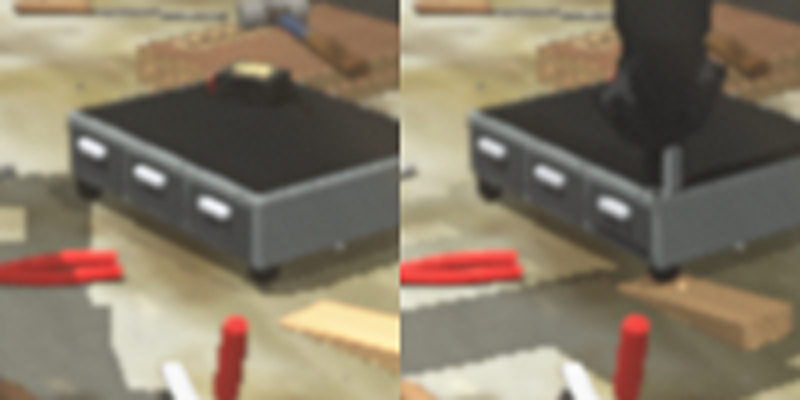

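The start and now views match: the cabinet corner has not moved, at (262,190) against (660-400,190). The foot stands on the wedge and the fingers press steadily at about 15 N, so I'm handing in.

```bash
python3 -c "
from bench import ctrl
print(ctrl.hand_in())"
```

```text
the job is handed in; nothing more can be done
None
```

I felt the corner rock by about 7 mm, let it come back, pushed the wedge in until the foot bore on it, and handed the job in while still pressing the corner at about 15 N; the cabinet looked level and steady, but no verdict came back.

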